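# Hang up the comb and clear the chest's pull-out tray

### The arm

A 6-joint arm with a two-finger parallel gripper is mounted at the origin on the work surface. World frame = base frame: x ahead of the robot, y to its left, z up, the work surface at z = 0. Lengths are in m, angles in rad, forces in N, time in s.
With the tool pointing down it reaches from about 0.35 to 0.975 m from the base axis. Payload 4.9 kg.
Tool frame: the origin (TCP) lies at the very end of the fingers, on their centre line; the grasp point (between the pads) lies 19 mm behind it; z points along the fingers, y is the line along which they close (so a half turn about z gives the same grasp; the last joint's range is limited). The gripper opens to 85 mm and grips with 20 to 120 N. Pads are 22 mm wide; open, the fingers measure 114 mm over their backs; the gripper's body (76 mm by 85 mm) begins 54 mm behind the grasp point. The pads swing forward as they close: fully open they stand 13 mm farther back than shut.
Start: joints at [1.12, 0.053, 1.613, -0, 1.476, -0.119], TCP at [0.204, 0.591, 0.231] pointing down, gripper open.
Joint ranges: [-3.01, 3.01], [-1.01, 2.22], [0.06, 2.58], [-1.02, 4.17], [0.09, 2.62], [-3.14, 3.14]. Speed limits (rad/s): [2.57, 2.57, 3.14, 3.14, 3.14, 3.14].

### API

Orientations are given as a rotation vector (axis times angle).
In Python, from station import get_obs, get_image, get_calibration, finish_job gives the robot as it stands.
- The arm moves only by the tool servo_tool, never from a script. Its argument "increments" is a list of rows, each a list of 5 numbers: the opening, from 0 (shut) to 1 (fully open), then the shift along the tool's x, y, z in mm, then the turn about the tool's z in degrees. In form: [[jaw, tx, ty, tz, spin], ...]. A call has 1 to 12 rows; each row shifts and turns the commanded pose from where the row before left it, along the tool's axes as they then stand; what a row does not reach is not made up. A row lasts 1/8 s, in which the tool goes at most 62.5 mm and 10.7 degrees, less where a joint would pass 70% of its speed; a pose out of reach is approached as far as the arm can. A call is refused whole if a number of a shift passes 62.5 or a number of a turn 10.7, either way. A call with a gripper value outside its range is refused whole. The fingers move at their own pace and stop on an object; "force" is the grip in N (left out, the last holds). Time passes only in rows, so rows that do not move let the fingers close. It gives the time, the measured TCP pose, the force, the opening and the grip force at its end, in the units of the state.
- get_obs(): the state, without advancing time (a new reading comes with each control period).
- get_image(name): name is "side" or "top"; returns the picture (400x640x3 uint8, red, green, blue); there is no depth.
- get_calibration(name): a dict with "fx", "fy", "cx", "cy" (pixels), "R" (3x3) and "t" (3): a world point X has camera coordinates R X + t. Camera axes: x right, y down, z forward; pixel columns grow to the right and rows downward; lengths in m; the calibration is good to about 2 mm. A picture is of the moment at which its call begins. get_calibration takes no time and is no camera call.
- finish_job(): hands the job in; it is judged then, once.
The state is a dict: "t": time; "q": joint angles; "dq": joint speeds; "effort": joint torques, N m; "tool_pos": TCP position; "tool_rot": TCP orientation; "contact_force": force on the tool from outside, world axes, zero at the start; "wrist_torque": the same for the moment, N m; "opening": finger opening in m; "grip_force": force on a finger pad.
Only numpy, scipy, OpenCV 4.12 (cv2) and the standard library are available. Lean on these libraries where they do the work, as an engineer would, in place of code of your own. Each camera call takes 0.05 s, during which the arm holds its last target. There are 200 camera calls.

### The job

Clear the little pull-out tray of the plastic chest so that it can be shut: hang the wooden comb by the hole in its handle on the stand's peg, and put the nail clipper in the open round tub. Leave the small cream tin in the tray and push the tray fully home; leave the tub standing about where it is and the other things where they are.

Things in the scene. Friction and masses are not known exactly. Their poses are not given: they have to be found in the camera images.
- comb: Wide-toothed wooden comb, 60 wide (x) x 9 thick (y) x 150 mm long (z), standing teeth down in a slot of the tray (12 mm wide, walls ending 28 mm above the comb's origin). Origin: middle of the tooth tips; z runs up to the handle's top edge at 150 mm; y is square to the flat faces. The upper 65 mm is a solid handle plate with one round hole. 55 g.
- comb_hole (a point): Centre of the comb's hole: 18 mm diameter, axis along the comb's y, 35 mm below the handle's top edge (115 mm above the origin), so the plate above the hole is 26 mm tall and 60 mm wide.
- stand: Fixed wooden stand with one steel peg: base 130 x 100 x 14 mm (centred 20 mm to -x of the origin), square post 18 mm, 204 mm tall. Origin: on the table under the post's middle. The peg points to the stand's -x, nearly level, rising gently to its free tip; nothing stands above it. Stand and tub may be on either side of the chest.
- peg_root (a point): Axis of the peg where it leaves the post, 191 mm above the table; peg diameter 8 mm.
- peg_tip (a point): Free rounded end of the peg, on its axis, 76 mm out from the root and about 12 mm higher.
- clipper: Steel nail clipper lying in the tray, 62 long (x) x 13 wide (y) x 13 mm tall. Origin: centre of its underside. 40 g.
- tub: Loose round plastic tub, open on top, 130 mm across the rim, 68 mm tall, walls 4 mm, floor 5 mm thick, 150 g. Origin: centre of its underside. Its lid is off.
- chest: Fixed two-drawer chest in translucent blue plastic with a white top, 200 deep (x) x 280 wide (y) x 148 mm tall. Origin: centre of its underside; its front looks to its -x. The pull-out tray slides along the chest's x just under the white top. On the top lie a dish, a hairbrush (up to 30 mm tall) and at the -y end a 48 mm tall jar.
- tray (a joint): Slide of the pull-out tray, m: 0 = pulled out (start), 0.115 = fully home; it slides along the chest's +x against about 1.5 N of friction. The tray is 250 mm wide inside the front, 36 mm tall (wall tops 134 mm, floor's upper face 102 mm above the table), walls 4 mm. When home its front stands 6 mm proud of the chest's front.
- tray_front (a point): Centre of the outer face of the tray's front wall (36 mm tall, 272 mm wide), 116 mm above the table; moves with the tray; axes as the chest's.
- tin: Small round flat cream tin, 39 mm diameter, 16 mm tall, lying in the tray at the end away from the comb; it stays in the tray. Origin: centre of its underside.
- hairbrush: Wooden hairbrush, 200 mm long, lying bristles up at the back of the chest's top, 28 mm tall. Bystander. Origin: where its handle meets its head, underside.
- dish: Small glass dish, 84 mm across, 30 mm tall, on the chest's top. Bystander. Origin: centre of its underside.
- lid: The tub's flat lid, 136 mm across, 11 mm thick, lying on the table to the right. Bystander. Origin: centre of its underside.
- jar: White cream jar, 68 mm across, 48 mm tall, on the chest's top near its -y end. Bystander. Origin: centre of its underside.
- mug: White mug, 80 mm across, 90 mm tall, on the table to the left. Bystander. Origin: centre of its underside.

How it is judged:
By the outcome, as a careful person would: the job done as asked, in the order asked, and still so for the second after the job is handed in, with the robot touching nothing.
It also fails if it takes over 72 s, if anything falls off the work surface, if the arm or the gripper's body presses on something with over 40 N, if the wrist force passes 120 N, or if a joint passes its speed limit or range.

## Working session

There is one attempt and no reset: what is moved stays moved. The work goes in short steps, Python scripts to look and compute and a tool call to move; the robot and the scene stay as the last step left them, time stands still between calls to the robot, and variables do not carry over. Pictures are saved under pics/ and viewed, at most 10 in all, crops included, and the job is handed in when it is done.

Besides the shell and the picture viewer there is one more tool, called after "Emit:" by a JSON object that holds its "api" and its "payload", one argument or row to a line. servo_tool: Moves the arm, as the interface text tells. Its arguments: {"type":"object","properties":{"increments":{"type":"array"},"force":{"type":"number"}},"required":["increments"]}

```bash
mkdir -p pics; ls
python3 - <<'E'
from station import *
import cv2
o=get_obs();print(o)
for n in("side","top"):
    im=get_image(n);cv2.imwrite(f"pics/{n}0.png",im[:,:,::-1]);c=get_calibration(n);print(n,c)
E
```

```text
pics
{'t': 0.0, 'q': array([ 1.12003063e+00,  5.33595061e-02,  1.61428690e+00, -1.92203985e-05,
        1.47602120e+00, -1.19016142e-01]), 'dq': array([-1.91483692e-04,  9.87710560e-04, -1.01155901e-03,  3.29516293e-05,
        1.39019320e-03, -7.52001707e-04]), 'effort': array([ 9.17788602e-04, -3.93696356e+01, -3.70175171e+01, -2.69451175e-05,
        7.23664052e-03,  8.48979852e-06]), 'tool_pos': array([0.20330039, 0.59034836, 0.23006563]), 'tool_rot': array([-0.51862822, -3.09791395,  0.00313584]), 'contact_force': array([ 0.2313438 ,  1.03295167, -0.07529014]), 'wrist_torque': array([-0.01522485,  0.04155455, -0.02380718]), 'grip_force': 0.0, 'opening': 0.08560755558491497}
side {'fx': 414.25426690871024, 'fy': 414.25426690871024, 'cx': 327.33842131818596, 'cy': 194.34211959491705, 'R': array([[ 0.8320854 , -0.5545788 , -0.00873173],
       [-0.4076037 , -0.600737  , -0.68773126],
       [ 0.3761557 ,  0.57581023, -0.72591285]]), 't': array([-0.47239422,  0.35606744,  1.45199302])}
top {'fx': 437.5068811361243, 'fy': 437.5068811361243, 'cx': 315.54112893888595, 'cy': 200.1276672181111, 'R': array([[-0.0212349 , -0.99968493,  0.01338345],
       [-0.991372  ,  0.01932266, -0.1296464 ],
       [ 0.12934694, -0.016021  , -0.99146997]]), 't': array([-0.00700068,  0.61117845,  1.42457896])}
```

View pics/side0.png

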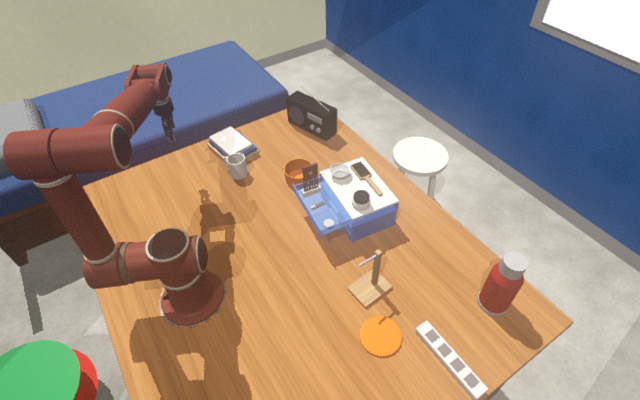

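View pics/top0.png

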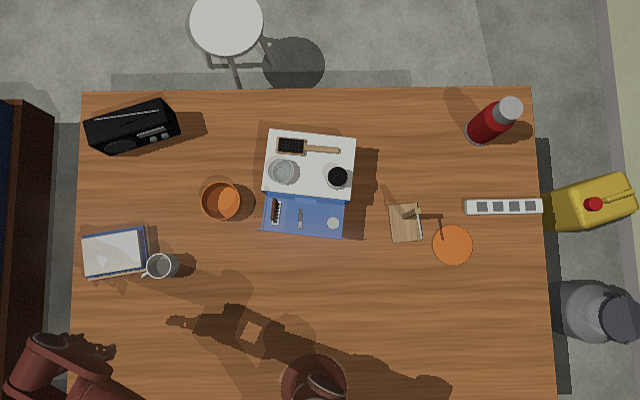

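The side view shows the comb near (311,178), the tub at (298,172), and the stand's post at (376,265) with the peg pointing left. The top view shows the tray at (303,215), the comb at (276,212), the clipper at (300,218), the tin at (333,223), and the stand at (405,220). I'll enlarge both.

Run:
```python
import cv2,numpy as np
t=cv2.imread("pics/top0.png");s=cv2.imread("pics/side0.png")
a=cv2.resize(t[120:250,255:455],None,fx=4,fy=4,interpolation=cv2.INTER_CUBIC)
b=cv2.resize(s[155:305,280:400],None,fx=4,fy=4,interpolation=cv2.INTER_CUBIC)
for im,x0,y0 in((a,255,120),(b,280,155)):
    for v in range(0,im.shape[1],40): cv2.putText(im,str(x0+v//4),(v,8),0,.3,(0,0,255),1);cv2.line(im,(v,0),(v,3),(0,0,255),1)
    for v in range(0,im.shape[0],40): cv2.putText(im,str(y0+v//4),(0,v+4),0,.3,(0,0,255),1)
cv2.imwrite("pics/tc.png",a);cv2.imwrite("pics/sc.png",b)
```

```text
(no output)
```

View pics/tc.png

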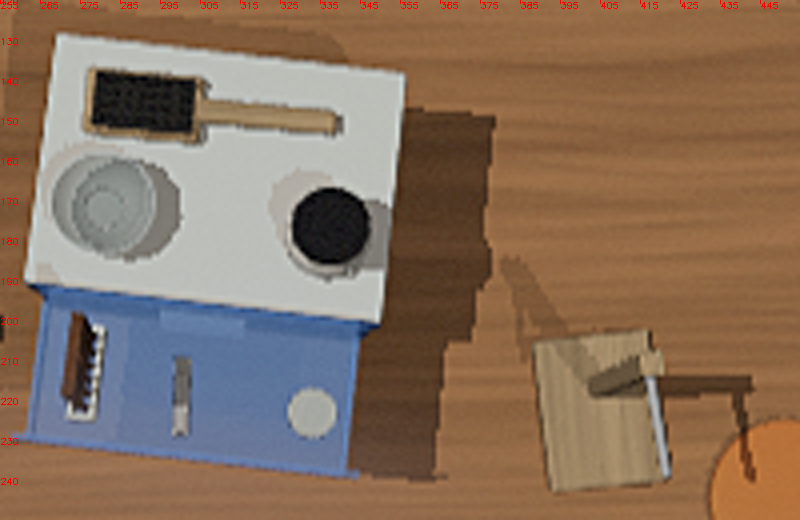

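View pics/sc.png

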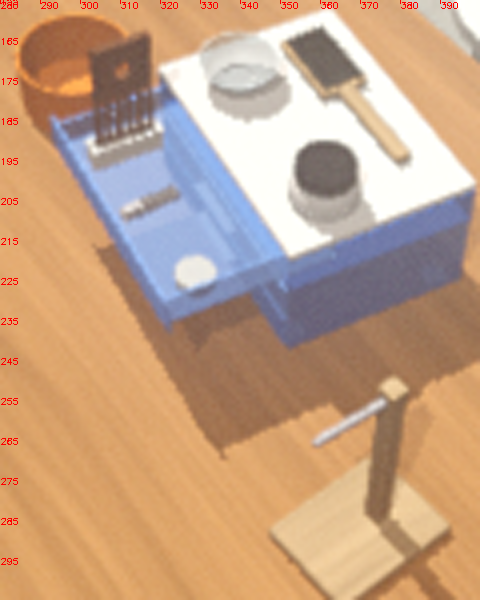

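The crops show these pixel positions:
- **Comb:** side-view handle corners about (302,167) and (317,163), hole (310.5,172.5). In the top view it is the strip (274,199)–(272,220).
- **Peg:** side tip (359,265), root (376,255); top tip (421,239), root (418,214).
- **Clipper:** top (300,218), side (317,206).

Next I'll take these from masks and triangulate.

```bash
cat > h.py <<'E'
import numpy as np,cv2
from station import *
C={n:get_calibration(n) for n in("side","top")}
def P(n):
    c=C[n];K=np.array([[c["fx"],0,c["cx"]],[0,c["fy"],c["cy"]],[0,0,1]]);return K@np.c_[c["R"],c["t"]]
def tri(s,t):
    X=cv2.triangulatePoints(P("side"),P("top"),np.array(s,float).reshape(2,1),np.array(t,float).reshape(2,1)).ravel();return X[:3]/X[3]
def cast(n,uv,z):
    c=C[n];d=c["R"].T@np.array([(uv[0]-c["cx"])/c["fx"],(uv[1]-c["cy"])/c["fy"],1]);o=-c["R"].T@c["t"];return o+d*(z-o[2])/d[2]
def proj(n,X):
    p=P(n)@np.append(X,1);return p[:2]/p[2]
def blobs(im,roi,f):
    x0,y0,x1,y1=roi;a=im[y0:y1,x0:x1].astype(int);m=f(a[...,2],a[...,1],a[...,0],cv2.cvtColor(im[y0:y1,x0:x1],cv2.COLOR_BGR2HSV).astype(int)).astype(np.uint8)
    cs,_=cv2.findContours(m,cv2.RETR_EXTERNAL,cv2.CHAIN_APPROX_NONE);cs=sorted(cs,key=cv2.contourArea)[::-1][:2]
    return m,[c+np.array([x0,y0]) for c in cs if len(c)>4]
E
python3 - <<'E'
from h import *
np.set_printoptions(precision=4,suppress=True)
t=cv2.imread("pics/top0.png");s=cv2.imread("pics/side0.png")
def show(nm,im,roi,f):
    m,cs=blobs(im,roi,f)
    for c in cs[:1]:
        M=c.reshape(-1,2);print(nm,cv2.contourArea(c),"rect",cv2.boxPoints(cv2.minAreaRect(c)).round(1).tolist(),"mean",M.mean(0).round(1),"poly",cv2.approxPolyDP(c,1.2,True).reshape(-1,2).tolist())
    return m
grey=lambda r,g,b,h:(abs(r-b)<45)&(h[...,1]<70)&(r>70)
m=show("comb top",t,(266,192,285,232),lambda r,g,b,h:(r>b+10)&(r<150))
for r in m:print("".join(".#"[v] for v in r))
show("comb side",s,(295,158,325,198),lambda r,g,b,h:(h[...,2]<115)&(r>b))
m=show("peg top",t,(412,205,428,245),lambda r,g,b,h:(b>r-15)&(b>90))
for r in m:print("".join(".#"[v] for v in r))
m=show("peg side",s,(350,248,380,270),lambda r,g,b,h:(b>r-35)&(b>110))
for r in m:print("".join(".#"[v] for v in r))
m=show("clip top",t,(292,204,308,234),lambda r,g,b,h:h[...,1]<80)
for r in m:print("".join(".#"[v] for v in r))
show("clip side",s,(305,195,332,215),lambda r,g,b,h:h[...,1]<90)
show("tin top",t,(322,210,345,235),lambda r,g,b,h:h[...,1]<60)
show("tub top",t,(195,175,248,225),lambda r,g,b,h:(h[...,0]<14)&(h[...,1]>165))
show("tub side",s,(280,150,318,190),lambda r,g,b,h:(h[...,0]<14)&(h[...,1]>150))
show("tray top",t,(255,185,350,245),lambda r,g,b,h:(h[...,0]>95)&(h[...,0]<125)&(h[...,1]>70))
show("white top",t,(255,120,365,205),lambda r,g,b,h:(h[...,1]<40)&(r>150))
E
```

```text
comb top 94.0 rect [[269.5, 221.60000610351562], [272.29998779296875, 197.6999969482422], [278.70001220703125, 198.39999389648438], [275.79998779296875, 222.3000030517578]] mean [274.  210.2] poly [[275, 198], [273, 198], [270, 217], [273, 222], [276, 221], [274, 219], [276, 218], [275, 212], [277, 211], [276, 208], [278, 204]]
...................
...................
...................
...................
...................
...................
.......###.........
.......###.........
.......####........
.......####........
......#####........
......#######......
......#######.#....
......######.......
......######.......
......######..#....
......#####...#....
......#####...#....
.....######...#....
.....#######.......
.....#####.........
.....#####.........
.....######..#.....
.....#####...#.....
.....#####...#.....
....######..##.....
.....######..#.....
......###..........
......###..........
.......####........
.......#...........
...................
............#......
...................
...................
...................
...................
...................
..........
[... 4345 characters left out ...]
61035156, 229.10000610351562], [263.1000061035156, 190.39999389648438], [349.1000061035156, 200.39999389648438], [344.6000061035156, 239.0]] mean [303.4 214.6] poly [[263, 191], [265, 192], [266, 197], [262, 228], [259, 229], [343, 238], [340, 237], [343, 208], [346, 202], [349, 201]]
white top 4938.5 rect [[260.70001220703125, 189.89999389648438], [267.8999938964844, 127.5], [356.6000061035156, 137.6999969482422], [349.3999938964844, 200.10000610351562]] mean [312.6 166.6] poly [[269, 129], [261, 187], [262, 190], [349, 200], [350, 187], [345, 187], [338, 190], [331, 188], [331, 186], [338, 187], [334, 187], [327, 180], [327, 172], [334, 166], [341, 166], [352, 171], [355, 138], [271, 128]]
```

Run:
```python
from h import *
np.set_printoptions(precision=4,suppress=True)
p=lambda *a:print(*a)
p("comb top mid",tri((309.7,165.6),(272.6,208.3)))
p("comb front/rear",tri((302.2,167.6),(270.9,219)),tri((317.3,163.6),(274.2,197.7)))
p("cast comb",cast("top",(270.9,219),.252),cast("top",(274.2,197.7),.252))
for z in(.21,.217,.225): 
    pass
p("pegtip",tri((358.6,265.4),(421.4,239.3)),"root",tri((376.2,254.8),(417.2,213.5)))
p("cast tip",cast("top",(421.2,239),.203),cast("side",(358.7,265.2),.203),cast("top",(417.2,213.5),.191),cast("side",(376.2,254.8),.191))
p("clip",tri((316.8,206),(300,218.5)),cast("top",(300,218.5),.115),[cast("top",u,.115) for u in((300.8,208.5),(299.2,229))])
p("tubrim",tri((297.5,169.5),(221,200)),cast("top",(221,199.8),.068),cast("top",(201,200.5),.068),cast("top",(241.5,200),.068))
p("tin",cast("top",(332.5,223),.118))
a,b=cast("top",(261.3,190),.148),cast("top",(349.7,200.4),.148);p("chest front",a,b,np.linalg.norm(a-b),(a+b)/2)
a,b=cast("top",(258.5,229.5),.134),cast("top",(344.3,239.3),.134);p("tray front",a,b,np.linalg.norm(a-b),(a+b)/2, "yaw",np.degrees(np.arctan2(-(a-b)[0],(a-b)[1])))
o=get_obs();R=cv2.Rodrigues(o["tool_rot"])[0];p(R)
d=[cast("top",(u),.178) for u in((281,185),(338,190))];p("dish/jar fronts",d)
```

```text
comb top mid [0.5627 0.1072 0.2466]
comb front/rear [0.5324 0.1119 0.2486] [0.5935 0.1026 0.2444]
cast comb [0.5317 0.1118 0.252 ] [0.5925 0.1019 0.252 ]
pegtip [ 0.4681 -0.3267  0.203 ] root [ 0.5449 -0.3205  0.1919]
cast tip [ 0.4681 -0.3256  0.203 ] [ 0.4698 -0.3267  0.203 ] [ 0.5449 -0.3207  0.191 ] [ 0.5455 -0.3202  0.191 ]
clip [0.5436 0.0329 0.1016] [0.5436 0.032  0.115 ] [array([0.5753, 0.029 , 0.115 ]), array([0.5105, 0.0351, 0.115 ])]
tubrim [0.6121 0.2941 0.0566] [0.6143 0.2904 0.068 ] [0.6133 0.3556 0.068 ] [0.6124 0.2235 0.068 ]
tin [ 0.5271 -0.07    0.118 ]
chest front [0.6318 0.1499 0.148 ] [ 0.5939 -0.1236  0.148 ] 0.276070211307029 [0.6128 0.0131 0.148 ]
tray front [0.5103 0.1607 0.134 ] [ 0.4746 -0.1044  0.134 ] 0.26746132629749275 [0.4925 0.0282 0.134 ] yaw -7.681681759464194
[[-0.9455  0.3257 -0.0008]
 [ 0.3257  0.9455 -0.0017]
 [ 0.0002 -0.0018 -1.    ]]
dish/jar fronts [array([0.6413, 0.0868, 0.178 ]), array([ 0.6226, -0.0861,  0.178 ])]
```

Emit:
{"api": "servo_tool", "payload": {
  "increments": [
    [1,0,0,-40,-5.5],
    [1,0,0,-40,-5.5],
    [1,-30,-30,0,0],
    [1,-36,-36,0,0],
    [1,-36,-36,0,0],
    [1,-36,-36,0,0],
    [1,-36,-36,0,0],
    [1,-36,-36,0,0],
    [1,-36,-36,0,0],
    [1,-36,-36,0,0],
    [1,-36,-36,0,0],
    [1,-36,-36,0,0]
  ]
}}

```text
t: 1.6
tool_pos: [0.5054, 0.1895, 0.3108]
tool_rot: [-0.22, -3.133, 0.0]
contact_force: [0.5, 0.6, 0.1]
opening: 0.0851
grip_force: 0.0
```

```bash
cat >> h.py <<'E'
def go(target,yaw_y=None):
    "what to move (tool axes mm, spin deg) to reach target; spin applied first"
    o=get_obs();R=cv2.Rodrigues(o["tool_rot"])[0];y=np.degrees(np.arctan2(R[1,1],R[0,1]));sp=0
    if yaw_y is not None:
        sp=-((yaw_y-y+180)%360-180);R=R@cv2.Rodrigues(np.array([0,0,np.radians(sp)]))[0]
    print("t",o["t"].round(2) if hasattr(o["t"],"round") else o["t"],"pos",o["tool_pos"].round(4),"yawY",round(y,1),"open",round(o["opening"],4),"grip",o["grip_force"],"F",np.round(o["contact_force"],1))
    print("spin",round(sp,1),"then mm",((R.T@(np.array(target)-o["tool_pos"]))*1000).round(1),"q6",o["q"][5])
E
python3 -c "
from h import *
go((.562,.107,.231),82)"
```

```text
t 1.6 pos [0.5054 0.1895 0.3108] yawY 82.0 open 0.0851 grip 0.0 F [0.5 0.6 0.1]
spin -0.0 then mm [-67.6 -73.8  79.8] q6 -1.2101326966402917
```

Emit:
{"api": "servo_tool", "payload": {
  "increments": [
    [1,-34,-37,0,0],
    [1,-34,-37,0,0],
    [1,0,0,30,0],
    [1,0,0,30,0],
    [1,0,0,20,0],
    [1,0,0,0,0]
  ]
}}

```text
t: 2.35
tool_pos: [0.5606, 0.1083, 0.229]
tool_rot: [-0.219, -3.13, 0.001]
contact_force: [0.3, 0.4, 0.2]
opening: 0.0851
grip_force: 0.0
```

Run:
```python
from h import *
go((.562,.107,.231),82)
a=[cv2.cvtColor(get_image(n),cv2.COLOR_RGB2BGR) for n in("top","side")]
cv2.imwrite("pics/g1.png",np.hstack([cv2.resize(a[0][170:250,230:330],(400,320)),cv2.resize(a[1][120:220,270:370],(400,400))[:320]]))
```

```text
t 2.35 pos [0.5606 0.1083 0.229 ] yawY 82.0 open 0.0851 grip 0.0 F [0.3 0.4 0.2]
spin 0.0 then mm [-1.6 -1.1 -2. ] q6 -1.3707085973499773
```

View pics/g1.png

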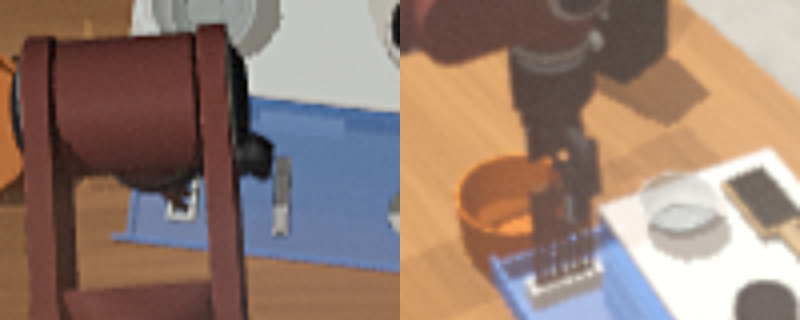

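The fingers straddle the comb's handle, with the comb (side crop, about (545,210)) between them. I'll close now.

Emit:
{"api": "servo_tool", "payload": {
  "increments": [
    [1,-1,-1,-2,0],
    [0,0,0,0,0],
    [0,0,0,0,0],
    [0,0,0,0,0],
    [0,0,0,0,0],
    [0,0,0,0,0],
    [0,0,0,0,0],
    [0,0,0,0,0]
  ],
  "force": 50
}}

```text
t: 3.45
tool_pos: [0.5627, 0.1071, 0.2334]
tool_rot: [0.219, 3.134, 0.0]
contact_force: [-0.5, 0.1, 1.3]
opening: 0.0076
grip_force: 51.4
```

Emit:
{"api": "servo_tool", "payload": {
  "increments": [
    [0,0,0,-10,0],
    [0,0,0,-15,0],
    [0,0,0,-15,0],
    [0,0,0,-15,0],
    [0,0,0,-15,0],
    [0,0,0,0,0]
  ]
}}

```text
t: 4.2
tool_pos: [0.5635, 0.1072, 0.3056]
tool_rot: [0.219, 3.13, 0.001]
contact_force: [-0.5, -0.5, -0.1]
opening: 0.0078
grip_force: 51.2
```

Emit:
{"api": "servo_tool", "payload": {
  "increments": [
    [0,9,-25,0,0],
    [0,9,-38,0,0],
    [0,9,-40,0,0],
    [0,9,-40,0,0],
    [0,9,-40,0,0],
    [0,9,-40,0,0],
    [0,9,-40,0,0],
    [0,9,-40,0,0],
    [0,9,-40,0,0],
    [0,9,-40,0,0],
    [0,10,-40,0,0],
    [0,10,-34,0,0]
  ]
}}

```text
t: 5.7
tool_pos: [0.3891, -0.3312, 0.3025]
tool_rot: [-0.22, -3.133, -0.001]
contact_force: [-0.9, 0.6, -0.9]
opening: 0.0081
grip_force: 51.2
```

Emit:
{"api": "servo_tool", "payload": {
  "increments": [
    [0,0,0,0,9.7],
    [0,0,0,0,9.7],
    [0,0,0,0,9.7],
    [0,0,0,0,9.7],
    [0,0,0,0,9.7],
    [0,0,0,0,9.7],
    [0,0,0,0,9.7],
    [0,0,0,0,9.5],
    [0,0,0,0,0],
    [0,0,0,0,0],
    [0,0,0,0,0]
  ]
}}

```text
t: 7.08
tool_pos: [0.39, -0.33, 0.3031]
tool_rot: [-2.129, -2.31, -0.0]
contact_force: [-0.5, -1.4, 0.0]
opening: 0.008
grip_force: 51.2
```

Run:
```python
from h import *
go((.418,-.3305,.221),4.6)
a=cv2.cvtColor(get_image("side"),cv2.COLOR_RGB2BGR);b=cv2.cvtColor(get_image("top"),cv2.COLOR_RGB2BGR)
cv2.imwrite("pics/s2.png",a);cv2.imwrite("pics/t2.png",b)
o=get_obs();X=o["tool_pos"];print(proj("side",X),proj("top",X))
u=int(proj("side",X)[0]);v=int(proj("side",X)[1])
c=cv2.resize(a[v-40:v+60,u-50:u+60],None,fx=5,fy=5,interpolation=cv2.INTER_CUBIC)
for i in range(0,550,50): cv2.putText(c,str(u-50+i//5),(i,8),0,.3,(0,0,255),1);cv2.putText(c,str(v-40+i//5),(0,i+4),0,.3,(0,0,255),1)
cv2.imwrite("pics/s2c.png",c)
```

```text
t 7.075 pos [ 0.39   -0.33    0.3031] yawY 4.7 open 0.008 grip 51.1931075155735 F [-0.5 -1.4  0. ]
spin 0.1 then mm [-2.7 27.9 82.1] q6 -0.9294063612270275
[338.68592129 259.44927232] [433.75164317 266.44051286]
```

View pics/s2c.png

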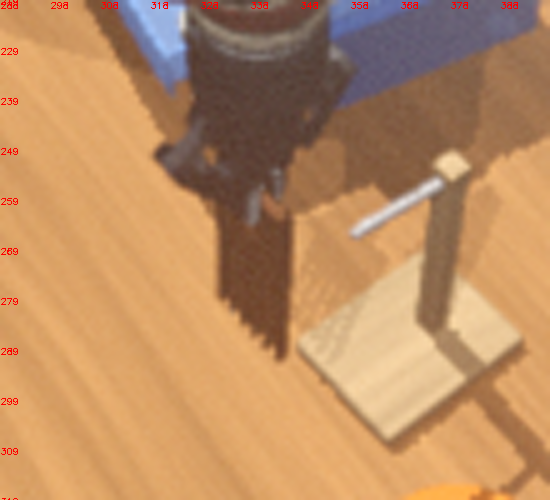

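The comb hangs from the gripper at about (335,265–289). The peg tip is at (359,265) and the hole isn't yet distinct. I'll stretch the contrast around it.

Run:
```python
from h import *
a=cv2.imread("pics/s2.png")[245:295,320:350].astype(float);b=cv2.imread("pics/t2.png")[240:290,415:455].astype(float)
f=lambda a:np.clip((a/255)**.5*255*1.1,0,255).astype(np.uint8)
c=cv2.resize(f(a),None,fx=11,fy=11,interpolation=cv2.INTER_CUBIC);d=cv2.resize(f(b),None,fx=11,fy=11,interpolation=cv2.INTER_CUBIC)
for im,x0,y0 in((c,320,245),(d,415,240)):
  for i in range(0,50,5): cv2.putText(im,str(x0+i),(i*11,9),0,.35,(0,0,255),1);cv2.putText(im,str(y0+i),(0,i*11+4),0,.35,(0,0,255),1)
cv2.imwrite("pics/e.png",np.hstack([c,d]))
for k in(.012,.016,.020):print(k,proj("side",np.array([.39,-.33,.3031-k])))
```

```text
0.012 [338.61305857 261.85741581]
0.016 [338.5978378  262.64352566]
0.02 [338.58269049 263.42584122]
```

View pics/e.png

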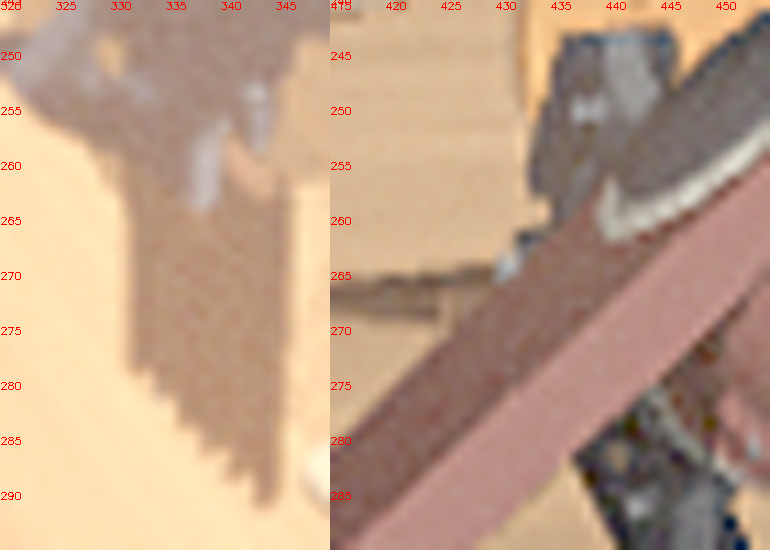

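Run:
```python
from h import *
np.set_printoptions(precision=2,suppress=True)
a=cv2.imread("pics/s2.png").astype(float)
g=a[...,1]
for v in (267,269,271,273,275,277):
    r=g[v,324:352]; 
    mid=r[8:18].mean(); L=r[:3].mean(); Rr=r[-3:].mean()
    th=(mid+L)/2; i=np.where(r[:12]>th)[0][-1]; l=324+i+(r[i]-th)/(r[i]-r[i+1])
    th=(mid+Rr)/2; j=14+np.where(r[14:]>th)[0][0]; rr=324+j-1+(th-r[j-1])/(r[j]-r[j-1])
    print(v,"L",round(l,2),"R",round(rr,2),L,mid,Rr)
for u in(334,336,338,340,342):
    r=g[265:300,u];mid=r[3:10].mean();B=r[-3:].mean();th=(mid+B)/2;j=np.where(r>th)[0];print(u,"tip",265+j[j>8][0]-.5 if len(j) else None)
o=np.array([.39,-.33,.303]);n=np.array([np.cos(np.radians(4.6)),np.sin(np.radians(4.6)),0]);w=np.array([-n[1],n[0],0])
for k in(.03,.06): print("pred z-",k,"L",proj("side",o-.0045*n+.03*w-[0,0,k]),"R",proj("side",o+.0045*n-.03*w-[0,0,k]))
for top in(.015,.018,.021): print("tips for top above tcp",top,[proj("side",o+s*w-[0,0,.15-top]) for s in(.028,0,-.028)])
```

```text
267 L 331.08 R 346.09 169.33333333333334 71.0 150.33333333333334
269 L 331.07 R 345.93 168.33333333333334 71.9 146.33333333333334
271 L 331.09 R 345.85 169.0 72.6 147.33333333333334
273 L 331.0 R 345.88 171.33333333333334 71.0 149.66666666666666
275 L 331.01 R 345.95 173.0 72.1 154.0
277 L 330.9 R 345.53 170.66666666666666 74.2 158.33333333333334
334 tip 280.5
336 tip 283.5
338 tip 285.5
340 tip 285.5
342 tip 287.5
pred z- 0.03 L [330.93 259.5 ] R [346.34 271.41]
pred z- 0.06 L [330.96 265.21] R [346.09 277.05]
tips for top above tcp 0.015 [array([332.53, 278.33]), array([338.18, 284.42]), array([343.96, 290.67])]
tips for top above tcp 0.018 [array([332.53, 277.81]), array([338.19, 283.91]), array([343.98, 290.16])]
tips for top above tcp 0.021 [array([332.53, 277.29]), array([338.2, 283.4]), array([344.  , 289.65])]
```

Emit:
{"api": "servo_tool", "payload": {
  "increments": [
    [0,-3,0,20,0],
    [0,0,0,20,0],
    [0,0,0,20,0],
    [0,0,0,15,0],
    [0,0,10,6,0],
    [0,0,15,0,0],
    [0,0,15,0,0],
    [0,0,0,0,0],
    [0,0,0,0,0]
  ]
}}

```text
t: 8.3
tool_pos: [0.4305, -0.3299, 0.2227]
tool_rot: [2.13, 2.309, -0.0]
contact_force: [-0.2, -1.1, -0.4]
opening: 0.0079
grip_force: 51.2
```

Run:
```python
from h import *
for i in range(3): go((.468,-.3265,.222),4.6); a=cv2.cvtColor(get_image("side"),cv2.COLOR_RGB2BGR)
b=cv2.cvtColor(get_image("top"),cv2.COLOR_RGB2BGR)
f=lambda a:np.clip((a/255)**.6*255*1.1,0,255).astype(np.uint8)
c=cv2.resize(f(a[240:300,325:385]),(540,540),interpolation=cv2.INTER_CUBIC)
for i in range(0,60,5): cv2.putText(c,str(325+i),(i*9,9),0,.3,(0,0,255),1);cv2.putText(c,str(240+i),(0,i*9+4),0,.3,(0,0,255),1)
cv2.imwrite("pics/s3.png",c)
X=get_obs()["tool_pos"];print(X,"hole proj",proj("side",X-[0,0,.019]),"tip proj",proj("side",np.array([.468,-.3265,.203])))
```

```text
t 8.3 pos [ 0.4305 -0.3299  0.2227] yawY 4.6 open 0.0079 grip 51.18252642452717 F [-0.2 -1.1 -0.4]
spin 0.0 then mm [ 0.4 37.7  0.7] q6 -0.8716055315199113
t 8.35 pos [ 0.4302 -0.3299  0.2226] yawY 4.6 open 0.0081 grip 51.18274860084057 F [-0.1  0.1 -1. ]
spin -0.0 then mm [ 0.4 37.9  0.6] q6 -0.8715840864845472
t 8.4 pos [ 0.4301 -0.33    0.2225] yawY 4.6 open 0.0075 grip 51.183011904358864 F [ 0.4  0.3 -0.7]
spin -0.0 then mm [ 0.4 38.1  0.5] q6 -0.8716250661161573
[ 0.42993138 -0.32993222  0.22240399] hole proj [348.94017754 271.9744126 ] tip proj [358.20522028 265.43381   ]
```

View pics/s3.png

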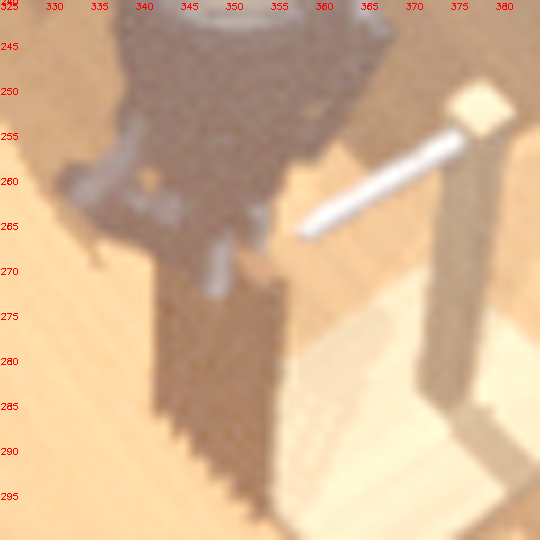

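The extended peg line passes through (349,272), where the hole projects. I'll insert gently, following the peg's slope.

Emit:
{"api": "servo_tool", "payload": {
  "increments": [
    [0,0,10,0,0],
    [0,0,10,0,0],
    [0,0,10,0,0],
    [0,0,7,0,0],
    [0,0,6,0.5,0],
    [0,0,6,1,0],
    [0,0,0,0,0]
  ]
}}

```text
t: 9.38
tool_pos: [0.4792, -0.3258, 0.2206]
tool_rot: [-2.13, -2.309, 0.0]
contact_force: [0.2, -0.5, -0.5]
opening: 0.008
grip_force: 51.2
```

Emit:
{"api": "servo_tool", "payload": {
  "increments": [
    [0,0,7,1,0],
    [0,0,7,1,0],
    [0,0,7,1,0],
    [0,0,6,1,0],
    [0,0,0,0,0]
  ]
}}

```text
t: 10.0
tool_pos: [0.5063, -0.3236, 0.2166]
tool_rot: [-2.13, -2.309, 0.0]
contact_force: [-0.1, -0.3, -1.2]
opening: 0.0077
grip_force: 51.2
```

Run:
```python
from h import *
go((.505,-.3236,.212),4.6)
a=cv2.cvtColor(get_image("side"),cv2.COLOR_RGB2BGR)
f=lambda a:np.clip((a/255)**.6*255*1.1,0,255).astype(np.uint8)
c=cv2.resize(f(a[235:295,335:395]),(540,540),interpolation=cv2.INTER_CUBIC)
cv2.imwrite("pics/s4.png",c)
```

```text
t 10.0 pos [ 0.5063 -0.3236  0.2166] yawY 4.6 open 0.0077 grip 51.17890074849129 F [-0.1 -0.3 -1.2]
spin 0.0 then mm [ 0.1 -1.2  4.6] q6 -0.7731546046896256
```

View pics/s4.png

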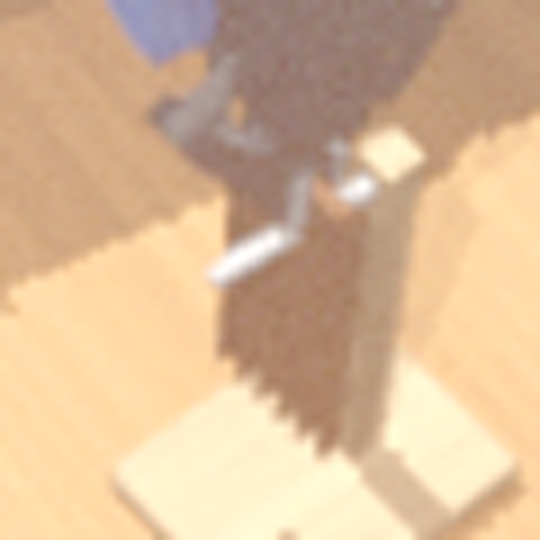

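The peg passes through the hole: its tip shows in front at crop (215,275) and its root behind at (355,190). I'll lower onto it.

Emit:
{"api": "servo_tool", "payload": {
  "increments": [
    [0,0,0,2,0],
    [0,0,0,1.5,0],
    [0,0,0,0,0]
  ]
}}

```text
t: 10.42
tool_pos: [0.5057, -0.3237, 0.2131]
tool_rot: [-2.131, -2.308, 0.0]
contact_force: [-0.1, -0.4, -0.3]
opening: 0.0078
grip_force: 51.2
```

Emit:
{"api": "servo_tool", "payload": {
  "increments": [
    [0,0,0,1,0],
    [0,0,0,0,0]
  ]
}}

```text
t: 10.68
tool_pos: [0.5059, -0.3238, 0.2123]
tool_rot: [-2.131, -2.309, 0.0]
contact_force: [-0.0, -0.4, -0.8]
opening: 0.0075
grip_force: 51.2
```

Emit:
{"api": "servo_tool", "payload": {
  "increments": [
    [0,0,0,1,0],
    [0,0,0,0,0],
    [0,0,0,0.8,0],
    [0,0,0,0,0]
  ]
}}

```text
t: 11.18
tool_pos: [0.5059, -0.3238, 0.2104]
tool_rot: [-2.131, -2.309, 0.0]
contact_force: [0.4, 0.1, -0.4]
opening: 0.0077
grip_force: 51.2
```

Emit:
{"api": "servo_tool", "payload": {
  "increments": [
    [0.15,0,0,0,0],
    [0.2,0,0,0,0],
    [0.25,0,0,0,0],
    [0.3,0,0,0,0],
    [0.3,0,0,-5,0],
    [0.3,0,0,-10,0],
    [0.3,0,0,-20,0],
    [0.3,0,0,-25,0],
    [0.3,0,0,-30,0],
    [0.3,0,0,0,0]
  ]
}}

```text
t: 12.42
tool_pos: [0.5073, -0.3249, 0.3059]
tool_rot: [2.125, 2.303, 0.001]
contact_force: [-0.2, 0.8, 0.6]
opening: 0.0254
grip_force: 0.0
```

Run:
```python
from h import *
go((.5436,.0325,.2),82)
a=cv2.cvtColor(get_image("side"),cv2.COLOR_RGB2BGR)
c=cv2.resize(a[215:305,325:415],(540,540),interpolation=cv2.INTER_CUBIC)
cv2.imwrite("pics/s5.png",c)
```

```text
t 12.425 pos [ 0.5073 -0.3249  0.3059] yawY 4.6 open 0.0254 grip 0.0 F [-0.2  0.8  0.6]
spin -77.4 then mm [ 14.5 359.4 104.2] q6 -0.7732647398614938
```

View pics/s5.png

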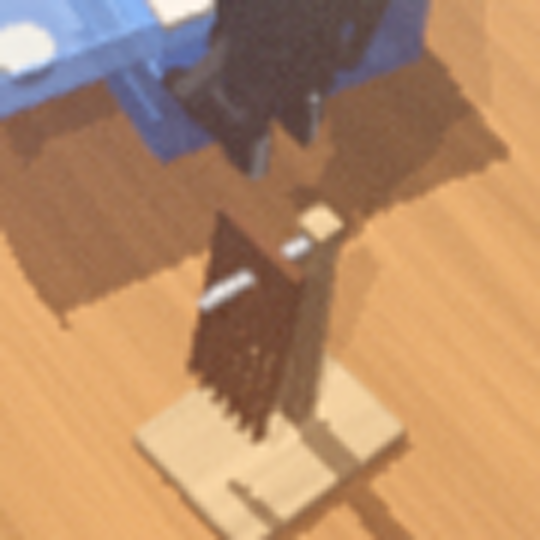

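The comb hangs on the peg: handle at crop (250,260), clear of both base and gripper. Next is the clipper.

Emit:
{"api": "servo_tool", "payload": {
  "increments": [
    [0.4,0,0,0,-9.9],
    [0.4,0,0,0,-9.9],
    [0.4,0,0,0,-9.9],
    [0.4,0,0,0,-9.9],
    [0.4,0,0,0,-9.9],
    [0.4,0,0,0,-9.9],
    [0.4,0,0,0,-9.9],
    [0.4,0,0,0,-9.9]
  ]
}}

```text
t: 13.48
tool_pos: [0.5054, -0.3234, 0.2989]
tool_rot: [-0.161, -3.135, -0.002]
contact_force: [-0.2, 1.2, 0.2]
opening: 0.0341
grip_force: 0.0
```

```bash
python3 -c "
from h import *
go((.543,.0325,.18),84)"
```

```text
t 13.475 pos [ 0.5054 -0.3234  0.2989] yawY 84.1 open 0.0341 grip 0.0 F [-0.2  1.2  0.2]
spin 0.1 then mm [ -0.4 357.7 119.4] q6 -2.1612057829306965
```

Emit:
{"api": "servo_tool", "payload": {
  "increments": [
    [0.4,0,28,0,0],
    [0.4,0,40,0,0],
    [0.4,0,40,0,0],
    [0.4,0,40,0,0],
    [0.4,0,40,0,0],
    [0.4,0,40,0,0],
    [0.4,0,40,0,0],
    [0.4,0,40,0,0],
    [0.4,0,30,20,0],
    [0.4,0,20,40,0],
    [0.4,0,0,40,0],
    [0.4,0,0,20,0]
  ]
}}

```text
t: 14.98
tool_pos: [0.5426, 0.0325, 0.1766]
tool_rot: [-0.169, -3.131, -0.0]
contact_force: [0.0, 0.4, -0.2]
opening: 0.0343
grip_force: 0.0
```

Run:
```python
from h import *
for i in range(4): get_image("side")
go((.543,.0325,.105),84)
# re-check clipper with gripper above: top-view grey pixels
```

```text
t 15.175 pos [0.545  0.0318 0.1812] yawY 83.8 open 0.0341 grip 0.0 F [0.6 0.3 1. ]
spin -0.2 then mm [ 2.2  0.5 76.2] q6 -1.5399336003771948
```

Emit:
{"api": "servo_tool", "payload": {
  "increments": [
    [0.4,0,0,20,0],
    [0.4,0,0,20,0],
    [0.4,0,0,20,0],
    [0.4,0,0,10,0],
    [0.4,0,0,4,0],
    [0.4,0,0,0,0]
  ]
}}

```text
t: 15.92
tool_pos: [0.5448, 0.0321, 0.1065]
tool_rot: [0.17, 3.137, -0.0]
contact_force: [-0.1, 0.4, 0.5]
opening: 0.0341
grip_force: 0.0
```

Emit:
{"api": "servo_tool", "payload": {
  "increments": [
    [0,0,0,0,0],
    [0,0,0,0,0],
    [0,0,0,0,0],
    [0,0,0,0,0],
    [0,0,0,0,0],
    [0,0,0,0,0]
  ],
  "force": 40
}}

```text
t: 16.68
tool_pos: [0.5454, 0.0321, 0.1075]
tool_rot: [0.17, 3.135, 0.0]
contact_force: [-0.3, -0.0, 4.9]
opening: 0.0113
grip_force: 39.5
```

Emit:
{"api": "servo_tool", "payload": {
  "increments": [
    [0,0,0,-10,0],
    [0,0,0,-20,0],
    [0,0,0,-30,0],
    [0,0,0,-30,0],
    [0,0,0,-20,0],
    [0,0,0,0,0]
  ]
}}

```text
t: 17.42
tool_pos: [0.5457, 0.0321, 0.219]
tool_rot: [0.17, 3.133, -0.0]
contact_force: [-0.3, -0.4, -0.7]
opening: 0.0109
grip_force: 39.1
```

Run:
```python
from h import *
for i in range(1):
    t=cv2.cvtColor(get_image("top"),cv2.COLOR_RGB2BGR)
m,cs=blobs(t,(195,175,250,225),lambda r,g,b,h:(h[...,0]<14)&(h[...,1]>165));x=cv2.boundingRect(cs[0]);print(x)
for r in m[::2]:print("".join(".#"[v] for v in r))
go((.613,.29,.21),84)
```

```text
(201, 181, 41, 40)
.......................................................
.......................................................
.......................................................
.......................#####...........................
................#.##############.#.....................
...............#####################.##................
............#####################..######..............
..........###################........#####.............
.........###################........#######............
........##################..#.......#########..........
.......##################..........########.##.........
......##################..........############.........
......##################......#...#############........
......#################..........##############........
......#################..........##############........
.......############.###..........##############........
.......################.........##########.###.........
........#..#############....#..##########.#..#.........
.........##.###############################.#..........
...........##....#################.#####.#.#...........
.............##.#....#.#....###########................
................###.........#.####.#...................
......................#######.#........................
.......................................................
.......................................................
t 17.475 pos [0.5449 0.0321 0.2171] yawY 83.8 open 0.0108 grip 39.05499994754791 F [ 0.  -0.1 -1. ]
spin -0.2 then mm [-40.8 263.6   7.1] q6 -1.5399203778228765
```

Emit:
{"api": "servo_tool", "payload": {
  "increments": [
    [0,-5,25,0,0],
    [0,-6,40,0,0],
    [0,-6,40,0,0],
    [0,-6,40,0,0],
    [0,-6,40,0,0],
    [0,-6,40,0,0],
    [0,-6,38,0,0],
    [0,0,0,0,0],
    [0,0,0,30,0],
    [0,0,0,30,0],
    [0,0,0,30,0],
    [0,0,0,0,0]
  ]
}}

```text
t: 18.98
tool_pos: [0.6108, 0.2872, 0.1215]
tool_rot: [-0.171, -3.128, 0.006]
contact_force: [-0.6, 0.0, -1.2]
opening: 0.0115
grip_force: 39.1
```

```bash
python3 -c "
from h import *
go((.613,.29,.021),84)"
```

```text
t 18.975 pos [0.6108 0.2872 0.1215] yawY 83.7 open 0.0115 grip 39.1292667388916 F [-0.6  0.  -1.2]
spin -0.3 then mm [ -2.7   3.5 100.4] q6 -1.132061031557917
```

Emit:
{"api": "servo_tool", "payload": {
  "increments": [
    [0,-2,3,30,0],
    [0,0,0,30,0],
    [0,0,0,25,0],
    [0,0,0,12,0],
    [0,0,0,0,0]
  ]
}}

```text
t: 19.6
tool_pos: [0.616, 0.2915, 0.0294]
tool_rot: [-0.171, -3.136, 0.001]
contact_force: [0.4, -0.2, 1.1]
opening: 0.0109
grip_force: 39.1
```

Emit:
{"api": "servo_tool", "payload": {
  "increments": [
    [0,0,0,5,0],
    [0,0,0,5,0],
    [0,0,0,0,0]
  ]
}}

```text
t: 19.98
tool_pos: [0.616, 0.2919, 0.0194]
tool_rot: [-0.17, -3.137, 0.0]
contact_force: [-0.8, -0.8, -0.6]
opening: 0.0109
grip_force: 39.1
```

Emit:
{"api": "servo_tool", "payload": {
  "increments": [
    [0.2,0,0,0,0],
    [0.3,0,0,0,0],
    [0.4,0,0,0,0],
    [0.4,0,0,-5,0],
    [0.4,0,0,-20,0],
    [0.4,0,0,-40,0],
    [0.4,0,0,-50,0],
    [0.4,0,0,-50,0],
    [0,0,0,-20,0],
    [0,0,0,0,0]
  ]
}}

```text
t: 21.22
tool_pos: [0.6171, 0.2922, 0.2071]
tool_rot: [0.17, 3.133, 0.003]
contact_force: [-0.8, 0.6, -0.4]
opening: 0.0004
grip_force: 0.0
```

Run:
```python
from h import *
go((.44,.035,.206),82.1)
s=cv2.cvtColor(get_image("side"),cv2.COLOR_RGB2BGR);t=cv2.cvtColor(get_image("top"),cv2.COLOR_RGB2BGR)
print("side grey in tub",blobs(s,(285,162,312,185),lambda r,g,b,h:(h[...,1]<110))[1:] and [cv2.boundingRect(c) for c in blobs(s,(285,162,312,185),lambda r,g,b,h:(h[...,1]<110))[1]])
m,c=blobs(t,(292,204,308,230),lambda r,g,b,h:h[...,1]<80);print("old clip spot",m.sum())
m,c=blobs(t,(322,210,345,235),lambda r,g,b,h:h[...,1]<60);print("tin",[cv2.boundingRect(k) for k in c])
```

```text
t 21.225 pos [0.6171 0.2922 0.2071] yawY 83.8 open 0.0004 grip 0.0 F [-0.8  0.6 -0.4]
spin 1.7 then mm [ 140.1 -279.2    0. ] q6 -1.1290111777846175
side grey in tub [(292, 179, 20, 6), (295, 174, 12, 4)]
old clip spot 10
tin [(327, 217, 12, 13)]
```

Emit:
{"api": "servo_tool", "payload": {
  "increments": [
    [0,0,0,0,1.6],
    [0,15,-30,0,0],
    [0,20,-40,0,0],
    [0,20,-40,0,0],
    [0,20,-40,0,0],
    [0,20,-40,0,0],
    [0,20,-40,0,0],
    [0,20,-35,0,0],
    [0,13,-14,0,0],
    [0,0,0,30,0],
    [0,0,0,40,0],
    [0,0,0,24,0]
  ]
}}

```text
t: 22.82
tool_pos: [0.4293, 0.0357, 0.1067]
tool_rot: [-0.215, -3.129, -0.0]
contact_force: [0.2, 0.6, 0.3]
opening: 0.0002
grip_force: 0.0
```

Run:
```python
from h import *
get_image("side");go((.4925-.0109,.0297,.113),82.2)
go((.6064-.0109,.0141,.113),82.2)
s=cv2.cvtColor(get_image("side"),cv2.COLOR_RGB2BGR);t=cv2.cvtColor(get_image("top"),cv2.COLOR_RGB2BGR)
for n,im,roi in(("top",t,(201,181,242,221)),("side",s,(284,158,314,186))):
    m,c=blobs(im,roi,lambda r,g,b,h:(h[...,1]<110));print(n,[(cv2.boundingRect(k)) for k in c])
    for r in m:print("".join(".#"[v] for v in r))
```

```text
t 22.875 pos [0.4274 0.0359 0.1037] yawY 82.1 open -0.0003 grip 0.0 F [-1.9 -1.4 -2.1]
spin -0.1 then mm [-54.4   1.2  -9.8] q6 -1.5234182778589935
t 22.875 pos [0.4274 0.0359 0.1037] yawY 82.1 open -0.0003 grip 0.0 F [-1.9 -1.4 -2.1]
spin -0.1 then mm [-169.4    1.2  -11. ] q6 -1.5234182778589935
top [(222, 193, 5, 19), (237, 215, 4, 4)]
.........................................
.........................................
.........................................
.........................................
.........................................
.........................................
.........................................
.........................................
.........................................
.........................................
.........................................
.........................................
......................####...............
......................####...............
......................####...............
......................####...............
......................####...............
......................####...............
...
[... 1132 characters left out ...]
#####.............
..################............
###################...........
####################..........
####################..........
####################..........
####################..........
####################..........
####################..........
####################..........
####################..........
######################........
#######################.......
######################........
#################............#
################...........###
###############..........#####
##############........########
##############.....###########
##############..##############
##############################
##############################
##############################
```

The clipper lies in the tub, at top-view pixels (222–226, 193–211). Now I'll push the tray.

Emit:
{"api": "servo_tool", "payload": {
  "increments": [
    [0,-10,0,-8,0],
    [0,-15,0,0,0],
    [0,-15,0,0,0],
    [0,-8,0,0,0],
    [0,-5,0,0,0],
    [0,-5,0,0,0],
    [0,-8,0,0,0],
    [0,-10,0,0,0],
    [0,-10,0,0,0],
    [0,-10,0,0,0],
    [0,-10,0,0,0],
    [0,-10,0,0,0]
  ]
}}

```text
t: 24.48
tool_pos: [0.5472, 0.0198, 0.1184]
tool_rot: [-0.214, -3.134, -0.0]
contact_force: [-1.2, 1.0, 0.8]
opening: -0.0002
grip_force: 1.0
```

Emit:
{"api": "servo_tool", "payload": {
  "increments": [
    [0,-10,0,0,0],
    [0,-10,0,0,0],
    [0,-10,0,0,0],
    [0,-8,0,0,0],
    [0,-5,0,0,0],
    [0,-3,0,0,0]
  ]
}}

```text
t: 25.22
tool_pos: [0.5924, 0.0135, 0.1185]
tool_rot: [-0.214, -3.134, 0.0]
contact_force: [-2.2, 0.7, 0.2]
opening: -0.0002
grip_force: 0.8
```

```bash
python3 -c "
from h import *
go((.6064-.0109,.0141,.113),82.2)"
```

```text
t 25.225 pos [0.5924 0.0135 0.1185] yawY 82.2 open -0.0002 grip 0.8143081236630678 F [-2.2  0.7  0.2]
spin -0.0 then mm [-3.   1.1  5.5] q6 -1.537146871701547
```

Emit:
{"api": "servo_tool", "payload": {
  "increments": [
    [0,-2,0,0,0],
    [0,-1,0,0,0],
    [0,0,0,0,0]
  ]
}}

```text
t: 25.6
tool_pos: [0.5951, 0.0131, 0.1185]
tool_rot: [0.214, 3.134, -0.0]
contact_force: [-0.9, 0.4, 0.0]
opening: 0.0003
grip_force: 0.4
```

Emit:
{"api": "servo_tool", "payload": {
  "increments": [
    [0,-1,0,0,0],
    [0,-1,0,0,0],
    [0,0,0,0,0]
  ]
}}

```text
t: 25.98
tool_pos: [0.5961, 0.0129, 0.1185]
tool_rot: [-0.214, -3.131, 0.0]
contact_force: [-6.4, 1.2, 2.3]
opening: 0.0002
grip_force: 3.0
```

Emit:
{"api": "servo_tool", "payload": {
  "increments": [
    [0,-1,0,0,0],
    [0,0,0,0,0]
  ]
}}

```text
t: 26.22
tool_pos: [0.5961, 0.0129, 0.1185]
tool_rot: [-0.213, -3.129, 0.0]
contact_force: [-9.4, 1.6, 5.0]
opening: 0.0001
grip_force: 4.9
```

Stop reached: the force rises with no further travel. I'll back off and verify.

Emit:
{"api": "servo_tool", "payload": {
  "increments": [
    [0,3,0,0,0],
    [0,15,0,0,0],
    [0,30,0,0,0],
    [0,40,0,0,0],
    [0,40,0,-30,0],
    [0,20,0,-50,0],
    [0,0,0,-50,0],
    [0,0,0,0,0]
  ]
}}

```text
t: 27.22
tool_pos: [0.4535, 0.0327, 0.2543]
tool_rot: [0.213, 3.123, -0.001]
contact_force: [0.3, 0.6, 1.2]
opening: 0.0
grip_force: 0.0
```

Run:
```python
from h import *
go((.4,.04,.2))
s=cv2.cvtColor(get_image("side"),cv2.COLOR_RGB2BGR);t=cv2.cvtColor(get_image("top"),cv2.COLOR_RGB2BGR)
m,c=blobs(t,(195,175,250,225),lambda r,g,b,h:(h[...,0]<14)&(h[...,1]>165));print("tub",cv2.boundingRect(c[0]))
m,c=blobs(t,(215,185,235,220),lambda r,g,b,h:(h[...,1]<110));print("clip",cv2.boundingRect(c[0]))
m,c=blobs(t,(255,120,365,245),lambda r,g,b,h:(h[...,0]>95)&(h[...,0]<125)&(h[...,1]>70));print("blue",[cv2.approxPolyDP(k,1.5,True).reshape(-1,2).tolist() for k in c])
for z,l in((.134,.1685),):
    d=np.array([.9907,-.1357]);ctr=np.array([.6128,.0131]);w=np.array([.1357,.9907])
    for sg in(1,-1):
        for pr in(0,.006,.012): p=ctr-pr*d+sg*.136*w;print("front corner proud",pr,proj("top",np.array([*p,.134])))
a=cv2.imread("pics/top0.png")
for nm,r in(("dish+brush+jar",(262,125,358,190)),("lid",(425,220,480,270)),("mug",(140,245,185,285))):
    x0,y0,x1,y1=r;print(nm,(cv2.absdiff(a,t)[y0:y1,x0:x1].max(2)>60).sum())
m,c=blobs(s,(340,245,372,292),lambda r,g,b,h:(h[...,2]<120));print("comb side",[cv2.boundingRect(k) for k in c])
```

```text
t 27.225 pos [0.4535 0.0327 0.2543] yawY 82.2 open 0.0 grip 0.0 F [0.3 0.6 1.2]
spin 0 then mm [54.6 -0.1 53.7] q6 -1.5264189052088524
tub (201, 181, 41, 39)
clip (222, 193, 5, 19)
blue [[[263, 191], [267, 195], [294, 199], [295, 197], [302, 197], [345, 204], [349, 201]]]
front corner proud 0 [262.44036067 190.82666051]
front corner proud 0.006 [262.190473   192.70796129]
front corner proud 0.012 [261.94029998 194.5914104 ]
front corner proud 0 [348.66623871 200.84231203]
front corner proud 0.006 [348.4654883  202.72995783]
front corner proud 0.012 [348.26450858 204.61975993]
dish+brush+jar 0
lid 89
mug 0
comb side [(357, 252, 15, 33)]
```

```bash
python3 -c "
from station import *
print(finish_job())"
```

```text
the job is handed in; nothing more can be done
None
```

The comb hangs on the peg, the clipper lies in the tub, and the tray, with the tin still in it, is pushed home to its stop; the job is handed in at about 27 s.

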